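Clear the chest, try the lid, free the catch and hold it open

TASK

Get into the steel chest: first move the orange and the blue box off its lid onto the pallet slab, one in each empty yellow outline (either way round), flat and in line with the outline, to complete the interlocking layer with the grey box. Then try the lid by its black pull before touching the red button; if the catch holds it, let the lid down and push the red button fully in to free it. Raise the lid about half-way to upright (around 45 degrees) and finish there, still holding it up with the gripper, with the other things left where they are.

Things in the scene. Friction and masses are not known exactly. Their poses are not given: they have to be found in the camera images.
- chest: Grey steel chest with green lid, fixed to the bench, 240 deep (x) by 280 wide (y) by 100 mm high plus the lid 12 mm thick (its top 112 mm above the bench). Origin at the centre of its underside on the bench; x points to the hinge side, away from the robot; the lid's front edge is at x = -134 mm. A dark catch housing stands on its front at x = -134 to -195 mm, y = -45 to -100 mm, 92 mm high at most.
- lid (a joint): Lid angle in rad: 0 shut, grows as the front edge rises, stop at 1.2. The lid weighs about 0.6 to 1.1 kg and always falls shut when let go. A hidden catch may or may not hold it, which cannot be seen. If caught, it lifts only about 0.037 rad (10 mm at the pull) and stops dead; if free, it just keeps rising.
- lid_pull (a point): Place to grip the lid's black pull: a bar 66 mm long sticking out from the lid's front edge along the chest's -x (61 mm clear of the edge), 16 mm wide (chest y), 24 mm high. The point is at the bar's mid height and width, 38 mm out from the lid's edge, 106 mm above the bench when shut; it moves with the lid. Its axes are the lid's: parallel to the chest's when shut, turning about y as the lid opens.
- lid_hinge (a point): Point of the hinge axis in line with the pull (the axis is along the chest's y), 100 mm above the bench, 292 mm behind the pull.
- plunger (a joint): Travel of the red catch release button in m: 0 up, 0.012 fully in. It takes about 5 N, slides straight down and stays where it is left. Pushed fully in it frees the catch for good, also after the finger leaves it; pushed half-way it may not.
- plunger_top (a point): Centre of the top of the red round release button, 28 mm across, on top of the catch housing on the chest's front, 115 mm beside the pull (chest -y). 102 mm above the bench when up; it moves with the button.
- slab: Dark wooden pallet slab fixed to the bench, 200 (x) by 140 (y) by 18 mm thick, with three box outlines painted in yellow, 8 mm apart: two side by side along x at y = +31.5 and -31.5 mm (x = -34 mm) and one across their ends, long side along y, at x = 56.5 mm. Origin at the centre of its underside, z up.
- spot_side (a point): Centre of the empty outline lying along the slab's x, beside the grey box, on the slab's top. Axes are the slab's.
- spot_cross (a point): Centre of the empty crosswise outline (a box there has its length along the slab's y), on the slab's top. Axes are the slab's.
- box_orange: Orange parts box 110 (x) by 55 (y) by 40 mm high, black stripe round it, with a wooden grip block on top in its middle: 14 (x) by 40 (y) by 28 mm high, so 68 mm in all; pinch the block across its 14 mm, along the box's length. About 0.25 to 0.5 kg. Origin at the centre of its underside, x along its length, z up. Starts on the chest's lid.
- box_blue: Blue parts box 110 (x) by 55 (y) by 40 mm high, black stripe round it, with a wooden grip block on top in its middle: 14 (x) by 40 (y) by 28 mm high, so 68 mm in all; pinch the block across its 14 mm, along the box's length. About 0.25 to 0.5 kg. Origin at the centre of its underside, x along its length, z up. Starts on the chest's lid.
- box_grey: Grey parts box 110 (x) by 55 (y) by 40 mm high, black stripe round it, with a wooden grip block on top in its middle: 14 (x) by 40 (y) by 28 mm high, so 68 mm in all; pinch the block across its 14 mm, along the box's length. About 0.25 to 0.5 kg. Origin at the centre of its underside, x along its length, z up. Already in its outline on the slab.
- tape_roll: Bystander, to be left alone: roll of cream tape lying flat, 90 mm across, 25 mm high. Origin centre of its underside.
- jar: Bystander, to be left alone: glass jar with steel cap, 68 mm across, 90 mm high. Origin at the centre of its underside.
- tub: Bystander, to be left alone: white tub with red label, 72 mm across, 75 mm high. Origin at the centre of its underside.
- bottle: Bystander, to be left alone: white bottle with blue cap, 60 mm across, 120 mm high. Origin at the centre of its underside.
- mug: Bystander, to be left alone: blue mug, 80 mm across, 90 mm high. Origin at the centre of its underside.
- wrench: Bystander, to be left alone: steel spanner lying flat. Origin on its underside.

How it is judged:
On the way, in this order (a step that is already met when the one before it is completed fails the run):
1. the orange and the blue box lie in the two empty outlines on the slab, let go, with the lid still shut (((horizontal distance between box_orange and spot_side below 0.015 m and angle between the x axis of box_orange and the x axis of slab, either way round below 0.2 rad and horizontal distance between box_blue and spot_cross below 0.015 m and angle between the x axis of box_blue and the y axis of slab, either way round below 0.2 rad) or (horizontal distance between box_blue and spot_side below 0.015 m and angle between the x axis of box_blue and the x axis of slab, either way round below 0.2 rad and horizontal distance between box_orange and spot_cross below 0.015 m and angle between the x axis of box_orange and the y axis of slab, either way round below 0.2 rad)) and z of each of box_orange, box_blue, box_grey in the frame of slab below 0.024 m and angle between each of box_orange, box_blue, box_grey's own z axis and vertical below 0.08 rad and x of box_grey in the frame of slab between -0.049 and -0.019 m and y of box_grey in the frame of slab between 0.0165 and 0.0465 m and angle between the x axis of box_grey and the x axis of slab, either way round below 0.2 rad and contact force between the fingers and box_orange below 0.1 N and contact force between the fingers and box_blue below 0.1 N and value of joint lid below 0.008 rad and value of joint plunger below 0.004 m), for 0.2 s.
2. the lid is tried: raised at least 0.02 rad by the gripper while the red button is still up (value of joint lid above 0.02 rad and value of joint plunger below 0.004 m and contact force between the fingers and lid above 0.3 N), for 0.05 s.
3. the lid is open wider than 0.5 rad (value of joint lid above 0.5 rad), for 0.1 s.
At the end, for the whole second after the job is handed in: The gripper alone holds the lid (over 1 N) still at 0.6 to 1.0 rad; orange and blue box lie flat in the two empty outlines, one each, centres within 15 mm, directions within 0.2 rad (either end first), and the grey box is equally true to its own outline (((horizontal distance between box_orange and spot_side below 0.015 m and angle between the x axis of box_orange and the x axis of slab, either way round below 0.2 rad and horizontal distance between box_blue and spot_cross below 0.015 m and angle between the x axis of box_blue and the y axis of slab, either way round below 0.2 rad) or (horizontal distance between box_blue and spot_side below 0.015 m and angle between the x axis of box_blue and the x axis of slab, either way round below 0.2 rad and horizontal distance between box_orange and spot_cross below 0.015 m and angle between the x axis of box_orange and the y axis of slab, either way round below 0.2 rad)) and z of each of box_orange, box_blue, box_grey in the frame of slab below 0.024 m and angle between each of box_orange, box_blue, box_grey's own z axis and vertical below 0.08 rad and x of box_grey in the frame of slab between -0.049 and -0.019 m and y of box_grey in the frame of slab between 0.0165 and 0.0465 m and angle between the x axis of box_grey and the x axis of slab, either way round below 0.2 rad and value of joint lid between 0.6 and 1 rad and velocity of joint lid between -0.1 and 0.1 rad/s and contact force between the fingers and lid above 1 N and contact force between lid and box_orange below 0.1 N and contact force between lid and box_blue below 0.1 N and contact force between lid and box_grey below 0.1 N and contact force between lid and tape_roll below 0.1 N and contact force between lid and jar below 0.1 N and contact force between lid and tub below 0.1 N and contact force between lid and bottle below 0.1 N and contact force between lid and mug below 0.1 N and contact force between lid and wrench below 0.1 N and linear speed of each of box_orange, box_blue below 0.03 m/s); the arm keeps its last pose, push and grip.
It fails at once if a bystander is moved more than 30 mm (distance of any of tape_roll, jar, tub, bottle, mug, wrench from where it was at the start of the episode above 0.03 m).
It fails at once if a parts box is tipped over (angle between any of box_orange, box_blue, box_grey's own z axis and vertical above 0.7 rad).
It also fails if it takes over 72 s, if anything falls off the work surface, if the arm or the gripper's body presses on something with over 40 N, if the wrist force passes 120 N, or if a joint passes its speed limit or range.

ROBOT

A 7-joint arm with a two-finger parallel gripper is mounted at the origin on the work surface. World frame = base frame: x ahead of the robot, y to its left, z up, the work surface at z = 0. Lengths are in m, angles in rad, forces in N, time in s.
With the tool pointing down it reaches from about 0.425 to 0.875 m from the base axis. Payload 8.4 kg.
Tool frame: the origin (TCP) lies at the very end of the fingers, on their centre line; the grasp point (between the pads) lies 19 mm behind it (env.hold_point_z is the distance from the TCP to the grasp point, in m); z points along the fingers, x is the direction in which the jaws open and shut, and the axes are right-handed (so a half turn about z gives the same grasp; the last joint's range is limited). The gripper opens to 85 mm and grips with 20 to 120 N. Pads are 22 mm wide; open, the fingers measure 114 mm over their backs; the gripper's body (76 mm by 85 mm) begins 54 mm behind the grasp point. The pads swing forward as they close: fully open they stand 13 mm farther back than shut.
Start: joints at [-0.099, 0.333, 0.04, 1.465, -0.013, 1.343, -0.059], TCP at [0.65, -0, 0.231] pointing down, gripper open.
Joint ranges: [-2.58, 2.58], [-0.38, 2.09], [-1.3, 1.39], [0.25, 2.4], [-1.5, 4.64], [0.08, 2.09], [-2.65, 2.65]. Speed limits (rad/s): [2.22, 2.22, 2.79, 2.79, 3.14, 3.14, 3.14].

INTERFACE

Orientations are given as a unit quaternion [x, y, z, w].
In Python, from bench import get_state, viewer, job, env gives the robot as it stands. The module is installed in compiled form; this text tells all that it offers.
- The arm moves only by the tool jog_arm, never from a script. Its argument "series" is a list of rows, each a list of 7 numbers: the finger opening in m, from 0 to 0.0854, then the shift along the tool's x, y, z in m, then the turn, a rotation vector about the tool's x, y, z in rad. A call has 1 to 12 rows; each row is the pose to reach, as a shift and turn from the pose commanded when the call began, along the tool's axes at that moment; what a row does not reach only later rows make up. A row lasts 1/8 s, in which the tool goes at most 62.5 mm and 10.7 degrees, less where a joint would pass 70% of its speed; a pose out of reach is approached as far as the arm can. A call with a gripper value outside its range is refused whole. The fingers move at their own pace and stop on an object; "squeeze" is the grip in N (left out, the last holds). Time passes only in rows, so rows that repeat a pose let the fingers close. It gives the time, the measured TCP pose, the force and the opening at its end, in the units of the state.
- get_state(): the state, without advancing time (a new reading comes with each control period).
- viewer.grab_frame(name): name is "scene" or "side" or "wrist"; returns (picture, depth): 420x560x3 uint8, blue, green, red; 420x560 float32, m along the optical axis (not along the pixel's ray), 0 where there is no reading.
- viewer.get_calibration(name): a dict with "fx", "fy", "cx", "cy" (pixels), "pose" (4x4, takes a point from camera to world coordinates); the wrist camera has in their place "mount" (4x4, takes a point from camera to tool coordinates, whose origin is the TCP and whose axes are the tool frame's). Camera axes: x right, y down, z forward; pixel columns grow to the right and rows downward; lengths in m; the calibration is good to about 2 mm. The wrist camera is an equidistant fisheye: a pixel r from the principal point sees the ray r / f radians off the axis. A picture is of the moment at which its call begins: read the wrist's pose just before it. get_calibration takes no time and is no camera call.
- job.sign_off(): hands the job in, once; it reports no verdict.
The state is a dict: "time_s": time; "q": joint angles; "qd": joint speeds; "tau": joint torques, N m; "ee_pos": TCP position; "tool_rot": TCP orientation; "force": force on the tool from outside, world axes, zero at the start; "moment": the same for the moment, N m; "width": finger opening in m.
Only numpy, scipy, OpenCV 4.12 (cv2) and the standard library are available. Lean on these libraries where they do the work, as an engineer would, in place of code of your own. Each camera call takes 0.05 s, during which the arm holds its last target.

## Working session

There is one attempt and no reset: what is moved stays moved. The work goes in short steps, Python scripts to look and compute and a tool call to move; the robot and the scene stay as the last step left them, time stands still between calls to the robot, and variables do not carry over. Pictures are saved under pics/ and viewed, and the job is handed in when it is done.

Besides the shell and the picture viewer there is one more tool, called in YAML: its name, and indented under it one key for each argument. jog_arm: Moves the arm, as the interface text tells. Its arguments: {"type":"object","properties":{"series":{"type":"array"},"squeeze":{"type":"number"}},"required":["series"]}

```bash
mkdir -p pics; cat > h.py <<'E'
import numpy as np, cv2
from scipy.spatial.transform import Rotation as R
from bench import get_state, viewer, job, env
def grab(n,save):
    im,d=viewer.grab_frame(n); cv2.imwrite('pics/%s.png'%save,im); np.save('pics/%s.npy'%save,d); return im,d
def pts(n,d):
    c=viewer.get_calibration(n); v,u=np.mgrid[0:d.shape[0],0:d.shape[1]]
    P=np.stack([(u-c['cx'])/c['fx']*d,(v-c['cy'])/c['fy']*d,d],-1)
    T=np.array(c['pose']); return P@T[:3,:3].T+T[:3,3]
def ray(n,u,v,z):
    c=viewer.get_calibration(n);T=np.array(c['pose'])
    r=T[:3,:3]@np.array([(u-c['cx'])/c['fx'],(v-c['cy'])/c['fy'],1.]); o=T[:3,3]
    return o+r*(z-o[2])/r[2]
E
python3 - <<'E'
from h import *
s=get_state(); print(s)
for n in ['scene','side']:
    grab(n,n+'0'); c=viewer.get_calibration(n); print(n,c)
E
```

```text
{'time_s': 0.0, 'q': array([-0.09921738,  0.33392825,  0.03987816,  1.46624134, -0.01338327,
        1.34331509, -0.05849803]), 'qd': array([-8.50894685e-05, -1.31102488e-04, -3.14099796e-04,  2.19162357e-03,
       -1.78899371e-03,  2.23279966e-04, -1.16292850e-03]), 'tau': array([ 4.63630895e-04, -6.58554840e+01,  1.36586554e+00, -4.05554795e+01,
        1.68904377e-02,  1.27170872e-02, -1.99809978e-05]), 'ee_pos': array([ 6.49552404e-01, -2.53497571e-05,  2.30424774e-01]), 'tool_rot': array([ 9.99999669e-01,  1.09070257e-06, -8.10576596e-04,  6.43534802e-05]), 'force': array([ 0.9081762 , -0.59195064,  0.01326541]), 'moment': array([ 0.01776972, -0.06570238,  0.02543437]), 'width': 0.08553460834094914}
scene {'fx': 440.81685943544767, 'fy': 440.81685943544767, 'cx': 279.05497765406477, 'cy': 209.95728657218115, 'pose': array([[-0.05077421,  0.78678493, -0.61513532,  1.44636858],
       [ 0.99869209,  0.03629441, -0.03601143,  0.03511912],
       [-0.00600727, -0.61615923, -0.7875987 ,  1.22640105],
       [ 0.        ,  0.        ,  0.        ,  1.        ]])}
side {'fx': 416.2768831224115, 'fy': 416.2768831224115, 'cx': 283.6615476654398, 'cy': 206.2511039380331, 'pose': array([[ 0.91749853, -0.26744529,  0.29439678,  0.15615221],
       [-0.39773549, -0.6201165 ,  0.67621151, -0.97865255],
       [ 0.00171071, -0.73751512, -0.67532846,  1.06777418],
       [ 0.        ,  0.        ,  0.        ,  1.        ]])}
```

View pics/scene0.png

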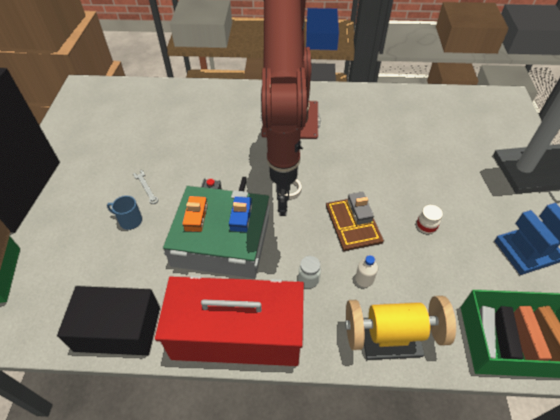

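View pics/side0.png

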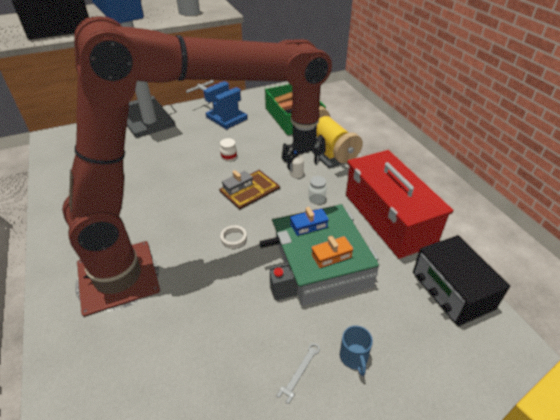

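Scene view: chest around (220,225) with the orange box (195,210) and blue box (240,210) on it, pull at (243,185), red button (210,184). Slab at (355,222), with the grey box near its robot-side corner. Now measuring by colour and depth.

```bash
python3 - <<'E'
from h import *
for n in ['scene','side']:
    im=cv2.imread('pics/%s0.png'%n); d=np.load('pics/%s0.npy'%n); P=pts(n,d); hsv=cv2.cvtColor(im,cv2.COLOR_BGR2HSV); H,S,V=[hsv[...,i].astype(int) for i in range(3)]
    ok=d>0
    reg=ok&(P[...,0]>.3)&(P[...,0]<1.0)&(P[...,1]>-.5)&(P[...,1]<.5)
    def rect(name,m):
        q=P[m][:,:2]; r=cv2.minAreaRect((q*1000).astype(np.float32)); print(n,name,m.sum(),'c',np.round(r[0],1),'sz',np.round(r[1],1),'ang',round(r[2],1),'med',np.round(np.median(P[m],0),4))
    z=P[...,2]
    rect('green',reg&(H>65)&(H<85)&(S>80)&(abs(z-.112)<.008))
    rect('orange top',reg&(H>5)&(H<16)&(S>200)&(abs(z-.152)<.006))
    rect('blue top',reg&(H>105)&(H<120)&(S>150)&(abs(z-.152)<.006)&(P[...,1]>-.25))
    for nm,m in [('blocks',reg&(abs(z-.180)<.006)&(P[...,1]<.05)&(P[...,0]>.45)),('yellow',reg&(H>18)&(H<32)&(S>120)&(abs(z-.018)<.008)),
      ('red',reg&((H<5)|(H>175))&(S>150)&(abs(z-.102)<.01)&(P[...,1]<.0)),('black',reg&(V<50)&(z>.07)&(z<.13)&(P[...,1]<.05)),('greytop',reg&(abs(z-.058)<.006)&(P[...,1]>.1)&(P[...,1]<.35)),('greyblk',reg&(abs(z-.086)<.005)&(P[...,1]>.1)&(P[...,1]<.35)&(P[...,0]<.75))]:
        nc,L,st,_=cv2.connectedComponentsWithStats(m.astype(np.uint8))
        for i in range(1,nc):
            if st[i,4]>12: rect(nm+str(i)+str(st[i,:2]),L==i)
    c=cv2.resize(im[160:290,130:420] if n=='scene' else im[150:310,200:400],None,fx=2.75 if n=='scene' else 3.5,fy=2.75 if n=='scene' else 3.5,interpolation=cv2.INTER_CUBIC); cv2.imwrite('pics/%s0c.png'%n,c)
E
```

```text
scene green 4042 c [ 624.3 -206.2] sz [280.5 253.2] ang 83.7 med [ 0.6711 -0.2049  0.1118]
scene orange top 247 c [ 619.8 -275.6] sz [ 51.9 105.8] ang 88.1 med [ 0.6357 -0.2759  0.1513]
scene blue top 341 c [ 611.9 -135.1] sz [ 55.2 108.5] ang 87.5 med [ 0.6317 -0.133   0.1517]
scene blocks1[187 202] 60 c [ 617.  -276.6] sz [17.2 37.2] ang 6.2 med [ 0.618  -0.2762  0.1788]
scene blocks2[233 202] 59 c [ 609.5 -134.4] sz [18.3 40. ] ang 0.0 med [ 0.6114 -0.1353  0.1791]
scene blocks80[203 306] 14 c [ 956.3 -186.8] sz [ 5.7 11.4] ang 12.9 med [ 0.9556 -0.1855  0.1768]
scene yellow1[329 201] 396 c [533.6 233.7] sz [187.6 121.6] ang 16.5 med [0.5573 0.223  0.0182]
scene yellow10[378 343] 47 c [969.8 322.5] sz [ 8.9 82.9] ang 0.8 med [0.9689 0.3167 0.022 ]
scene red1[207 179] 38 c [ 454.2 -259.9] sz [27.  19.7] ang 80.6 med [ 0.4561 -0.258   0.1006]
scene black1[240 178] 43 c [ 470.9 -142.4] sz [11.8 54.9] ang 83.6 med [ 0.4729 -0.1428  0.1173]
scene black3[ 88 288] 2296 c [ 939.9 -427.8] sz [143.7 120.4] ang 89.7 med [ 0.9434 -0.422   0.1196]
scene greytop1[349 191] 340 c [496.1 257.6] sz
[... 1523 characters left out ...]
 67.1 med [ 0.4499 -0.2654  0.0998]
side black1[260 237] 111 c [ 466.7 -155.4] sz [61.6 16. ] ang 2.2 med [ 0.4665 -0.1547  0.1103]
side black2[417 238] 1468 c [ 935.6 -433.3] sz [133.4 128.6] ang 89.7 med [ 0.9335 -0.4369  0.1186]
side black3[428 268] 114 c [ 870.3 -463.6] sz [ 6.9 72.7] ang 0.6 med [ 0.8698 -0.466   0.0877]
side greytop2[340 156] 32 c [950.5 188.4] sz [79.   9.2] ang 4.6 med [0.9457 0.188  0.0599]
side greytop3[293 162] 29 c [748.5 230.5] sz [47.  14.8] ang 3.8 med [0.744  0.2298 0.059 ]
side greytop4[222 171] 206 c [492.7 250.4] sz [110.6  58. ] ang 14.2 med [0.4844 0.2475 0.0557]
side greyblk3[232 171] 19 c [492.5 250.6] sz [16.  39.2] ang 12.9 med [0.4893 0.2539 0.0831]
```

View pics/scene0c.png

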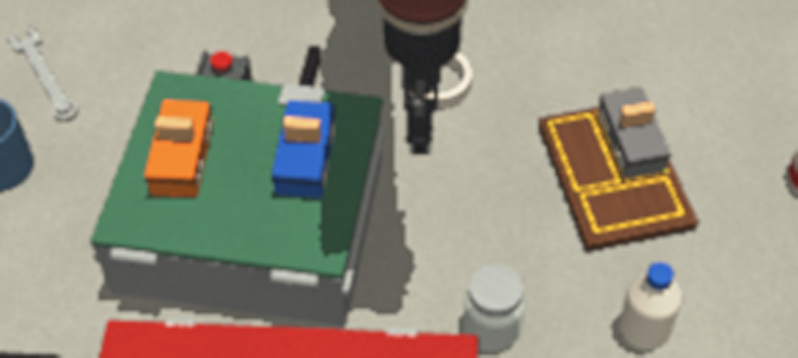

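View pics/side0c.png

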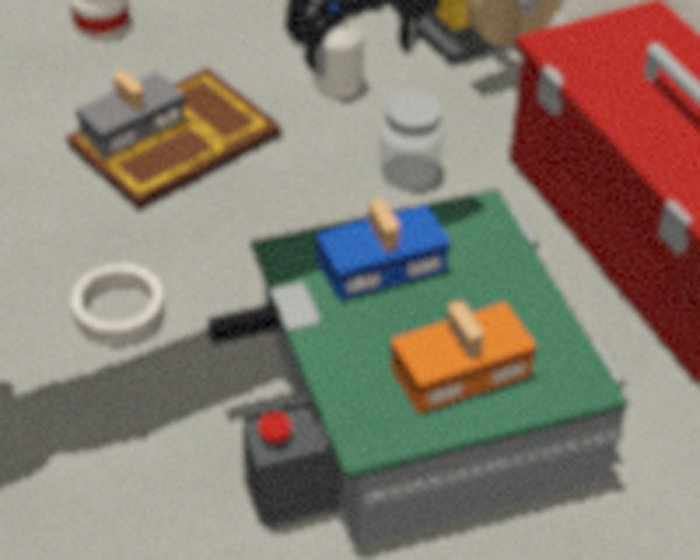

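Crops show the empty outlines: one along slab x beside grey (crop 580,150), one across at the far end (635,205). Scene and side differ by about 5 mm, so I will refine with the wrist camera. I'll move over the boxes first.

```bash
python3 - <<'E'
from h import *
c=viewer.get_calibration('wrist');print(c); grab('wrist','w0')
E
```

```text
{'fx': 325.19226210127806, 'fy': 325.19226210127806, 'cx': 279.103811212713, 'cy': 204.62634516144774, 'mount': array([[ 9.99998153e-01,  1.54694468e-03, -1.14076478e-03,
         4.08584356e-04],
       [-1.09879296e-03,  9.47057851e-01,  3.21061084e-01,
        -8.29087323e-02],
       [ 1.57703398e-03, -3.21059238e-01,  9.47057801e-01,
        -1.41649691e-01],
       [ 0.00000000e+00,  0.00000000e+00,  0.00000000e+00,
         1.00000000e+00]])}
```

View pics/w0.png

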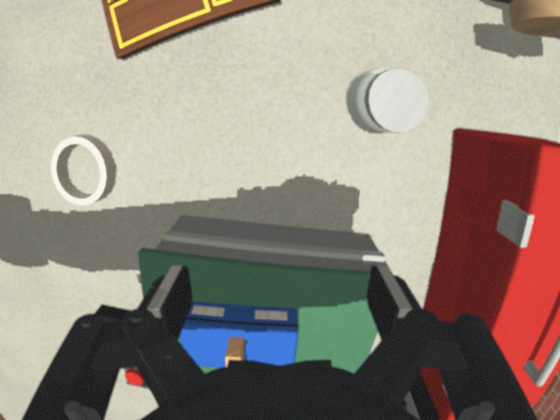

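The wrist camera sits on the tool's -y side; image up is world +y. Raise and move to see both boxes, pull and button at once.

jog_arm:
  series:
    - [0.085,-0.01,0.05,-0.03,0,0,0]
    - [0.085,-0.02,0.11,-0.06,0,0,0]
    - [0.085,-0.03,0.17,-0.09,0,0,0]
    - [0.085,-0.04,0.23,-0.1,0,0,0]
    - [0.085,-0.05,0.28,-0.1,0,0,0]
    - [0.085,-0.05,0.3,-0.1,0,0,0]
    - [0.085,-0.05,0.3,-0.1,0,0,0]
    - [0.085,-0.05,0.3,-0.1,0,0,0]
  squeeze: 40

```text
time_s: 1.15
ee_pos: [0.6008, -0.2976, 0.3309]
tool_rot: [1.0, 0.001, -0.0, -0.001]
force: [0.4, -1.2, 1.1]
width: 0.0852
```

```bash
cat >> h.py <<'E'
def toolT():
    s=get_state(); T=np.eye(4); T[:3,:3]=R.from_quat(s['tool_rot']).as_matrix(); T[:3,3]=s['ee_pos']; return T
def wgrab(name):
    T=toolT(); im,d=grab('wrist',name); np.save('pics/%s_T.npy'%name,T); return im,d,T
def wray(T,u,v,z):
    c=viewer.get_calibration('wrist'); u=np.asarray(u,float);v=np.asarray(v,float)
    a=(u-c['cx'])/c['fx'];b=(v-c['cy'])/c['fy'];r=np.hypot(a,b)+1e-12
    k=np.sin(r)/r; ray=np.stack([a*k,b*k,np.cos(r)],-1)
    M=T@np.array(c['mount']); w=ray@M[:3,:3].T; o=M[:3,3]
    return o+w*((z-o[2])/w[...,2])[...,None]
def wpts(T,d):
    c=viewer.get_calibration('wrist'); v,u=np.mgrid[0:d.shape[0],0:d.shape[1]]
    a=(u-c['cx'])/c['fx'];b=(v-c['cy'])/c['fy'];r=np.hypot(a,b)+1e-12;t=np.tan(r)/r
    P=np.stack([a*t*d,b*t*d,d],-1);M=T@np.array(c['mount']); return P@M[:3,:3].T+M[:3,3]
def rect(name,m,q):
    r=cv2.minAreaRect((np.asarray(q)[:,:2]*1000).astype(np.float32)); print(name,m,'c',np.round(r[0],1),'sz',np.round(r[1],1),'ang',round(r[2],1)); return r
E
python3 - <<'E'
from h import *
s=get_state();print(s['time_s'],s['ee_pos'],s['tool_rot']); wgrab('w1')
E
```

```text
1.15 [ 0.60083684 -0.29764132  0.33087771] [ 9.99998826e-01  1.34544478e-03 -1.47258607e-04 -7.17743602e-04]
```

View pics/w1.png

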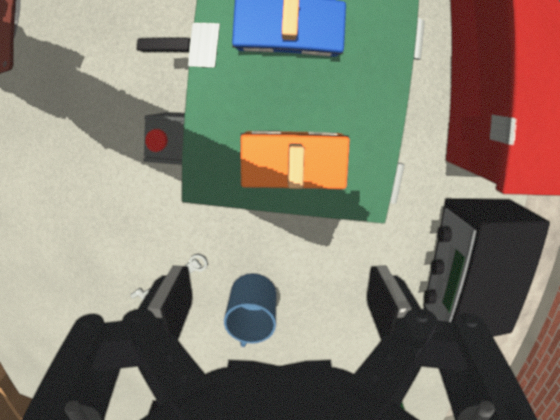

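Wrist view: orange box (295,160) with its block at (297,165), blue box (290,25), pull bar (163,45), red button (156,140), all visible.

```bash
python3 - <<'E'
from h import *
im=cv2.imread('pics/w1.png');d=np.load('pics/w1.npy');T=np.load('pics/w1_T.npy');P=wpts(T,d);z=P[...,2]
hsv=cv2.cvtColor(im,cv2.COLOR_BGR2HSV);H,S,V=[hsv[...,i].astype(int) for i in range(3)]
v,u=np.mgrid[0:420,0:560]
def go(nm,m,zz):
    nc,L,st,_=cv2.connectedComponentsWithStats(m.astype(np.uint8))
    for i in range(1,nc):
        if st[i,4]>60:
            k=L==i; q=wray(T,u[k],v[k],np.full(k.sum(),zz)); rect(nm+str(st[i]),np.round(np.median(z[k]),4),q)
            rect('   depth',np.round(np.median(P[k],0),4),P[k])
top=(v<260)
go('block',top&(H>8)&(H<25)&(abs(z-.18)<.007)&(u<400),.180)
go('or',top&(H<18)&(S>120)&(abs(z-.152)<.007)&(u<400),.152)
go('bl',top&(H>105)&(H<125)&(S>120)&(abs(z-.152)<.007),.152)
go('green',top&(H>60)&(H<95)&(S>60)&(abs(z-.112)<.007),.112)
go('red',top&((H<8)|(H>170))&(S>120)&(abs(z-.102)<.012)&(u<300),.102)
go('pull',top&(V<60)&(abs(z-.118)<.008)&(u<250),.118)
E
```

```text
block[282   0  17  36 516] 0.1789 c [ 609.9 -139.7] sz [34.3 13.2] ang 87.3
   depth [ 0.6098 -0.1394  0.1789] c [ 609.7 -139. ] sz [34.3 13.3] ang 85.7
block[289 146  15  42 610] 0.1787 c [ 616.4 -276.9] sz [13.1 38.7] ang 0.7
   depth [ 0.6162 -0.2766  0.1787] c [ 616.5 -277.5] sz [13.3 38.7] ang 0.6
or[ 240  134  110   55 4990] 0.1509 c [ 616.1 -276.9] sz [ 54.8 108.9] ang 89.5
   depth [ 0.6094 -0.2755  0.1509] c [ 616.3 -277.7] sz [ 55.3 110.1] ang 89.6
bl[ 233    0  113   53 4711] 0.151 c [ 609.8 -137.9] sz [ 54.5 108.2] ang 88.1
   depth [ 0.6146 -0.1399  0.151 ] c [ 609.9 -137. ] sz [ 54.5 108.7] ang 87.9
green[  182     0   236   223 32607] 0.111 c [ 621.5 -209.8] sz [274.6 250.7] ang 83.9
   depth [ 0.6362 -0.2207  0.111 ] c [ 621.4 -209.6] sz [276.2 252.2] ang 83.6
red[145 129  23  23 382] 0.1011 c [ 452.9 -258.8] sz [28.2 26.3] ang 11.4
   depth [ 0.4525 -0.2591  0.1011] c [ 451.6 -259.3] sz [25.9 26.5] ang 9.9
pull[138  44  50   7 140] 0.1163 c [ 470.  -152.1] sz [ 6.9 60.3] ang 80.2
   depth [ 0.4674 -0.1525  0.1163] c [ 469.5 -151.7] sz [ 6.7 60.3] ang 80.4
```

jog_arm:
  series:
    - [0.06,0.0165,-0.023,0.04,0,0,0]
    - [0.06,0.0165,-0.023,0.09,0,0,0]
    - [0.06,0.0165,-0.023,0.13,0,0,0]
    - [0.06,0.0165,-0.023,0.16,0,0,0]
    - [0.06,0.0165,-0.023,0.174,0,0,0]
    - [0.06,0.0165,-0.023,0.174,0,0,0]
    - [0.06,0.0165,-0.023,0.174,0,0,0]
  squeeze: 60

```text
time_s: 2.08
ee_pos: [0.6174, -0.277, 0.159]
tool_rot: [1.0, 0.0, 0.001, 0.0]
force: [-0.1, -0.1, 0.1]
width: 0.0602
```

```bash
python3 - <<'E'
from h import *
s=get_state();print(s['time_s'],s['ee_pos'],s['tool_rot'],s['force'],s['width']); grab('side','s1')
im=cv2.imread('pics/s1.png');cv2.imwrite('pics/s1c.png',cv2.resize(im[150:310,200:400],None,fx=3.5,fy=3.5))
E
```

```text
2.075 [ 0.61737713 -0.27697892  0.15901014] [9.99999327e-01 2.13433884e-04 1.09067097e-03 3.32621158e-04] [-0.13199606 -0.12300759  0.11064441] 0.06015572620268499
```

View pics/s1c.png

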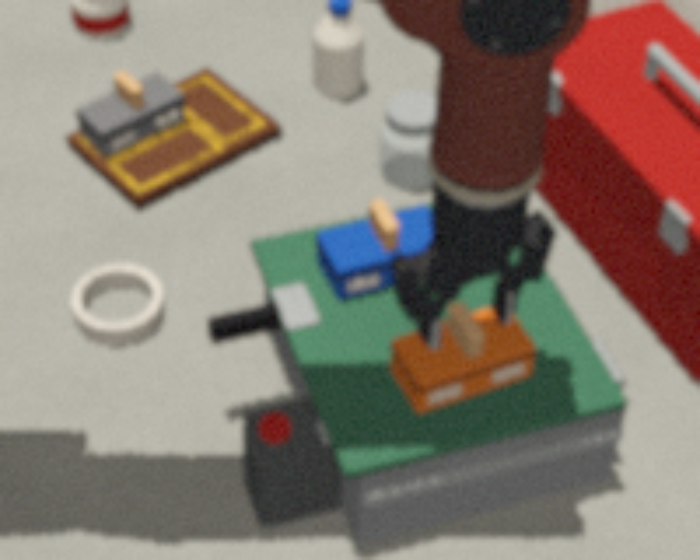

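Fingers straddle the block. Close and lift.

jog_arm:
  series:
    - [0.0,0,0,0.001,0,0,0]
    - [0.0,0,0,0.001,0,0,0]
    - [0.0,0,0,0.001,0,0,0]
    - [0.0,0,0,0.001,0,0,0]
    - [0.0,0,0,-0.01,0,0,0]
    - [0.0,0,0,-0.03,0,0,0]
    - [0.0,0,0,-0.06,0,0,0]
    - [0.0,0,0,-0.09,0,0,0]
    - [0.0,0,0,-0.11,0,0,0]
    - [0.0,0,0,-0.11,0,0,0]
  squeeze: 60

```text
time_s: 3.38
ee_pos: [0.6173, -0.2774, 0.2702]
tool_rot: [1.0, -0.0, 0.002, 0.001]
force: [0.0, -0.2, -4.9]
width: 0.013
```

```bash
python3 - <<'E'
from h import *
s=get_state();print(s['time_s'],s['ee_pos'],s['tool_rot'],s['force'],s['width'],s['q'])
E
```

```text
3.375 [ 0.61730398 -0.27741877  0.27016035] [ 9.99997893e-01 -5.03749052e-05  1.93098183e-03  6.94872200e-04] [ 0.03654758 -0.20312914 -4.856906  ] 0.013000162062923419 [ 0.22717265  0.37203327  0.17847182  1.34262256 -0.06543666  1.42851983
  0.40259305]
```

jog_arm:
  series:
    - [0.0,0.0,-0.015,0,0,0,0]
    - [0.0,-0.02,-0.05,0,0,0,0]
    - [0.0,-0.035,-0.1,0,0,0,0]
    - [0.0,-0.05,-0.15,0,0,0,0]
    - [0.0,-0.065,-0.2,0,0,0,0]
    - [0.0,-0.08,-0.25,0,0,0,0]
    - [0.0,-0.095,-0.29,0,0,0,0]
    - [0.0,-0.105,-0.32,0,0,0,0]
    - [0.0,-0.11,-0.34,0,0,0,0]
    - [0.0,-0.11,-0.347,0,0,0,0]
    - [0.0,-0.11,-0.347,0,0,0,0]
    - [0.0,-0.11,-0.347,0,0,0,0]

```text
time_s: 4.88
ee_pos: [0.5066, 0.069, 0.267]
tool_rot: [1.0, -0.001, -0.0, 0.0]
force: [-0.4, 0.5, -4.1]
width: 0.0128
```

```bash
python3 - <<'E'
from h import *
s=get_state();print(s['time_s'],s['ee_pos'],s['tool_rot'],s['force'],s['width']); im,d,T=wgrab('w2')
P=wpts(T,d);z=P[...,2]
hsv=cv2.cvtColor(im,cv2.COLOR_BGR2HSV);H,S,V=[hsv[...,i].astype(int) for i in range(3)]
v,u=np.mgrid[0:420,0:560]
m=(H>20)&(H<34)&(S>120)&(abs(z-.018)<.01)&(v<300)
nc,L,st,_=cv2.connectedComponentsWithStats(m.astype(np.uint8))
for i in range(1,nc):
    if st[i,4]>60:
        k=L==i; q=wray(T,u[k],v[k],np.full(k.sum(),.018)); rect('yel'+str(st[i]),np.median(z[k]),q)
E
```

```text
4.875 [0.50658291 0.06895046 0.26701891] [ 9.99999707e-01 -6.96603928e-04 -2.27193437e-04  2.21776004e-04] [-0.44208705  0.49114958 -4.11572663] 0.01280262458580189
yel[319   0  66  70 766] 0.017356006720567974 c [593.1 239.8] sz [59.7 89.5] ang 16.3
yel[544   0   7  26  80] 0.02377998897661862 c [914.9 328.6] sz [10.8 43.1] ang 4.6
yel[ 231   26  106   73 1414] 0.017421253151797378 c [511.6 196.8] sz [115.3  60.8] ang 16.4
```

View pics/w2.png

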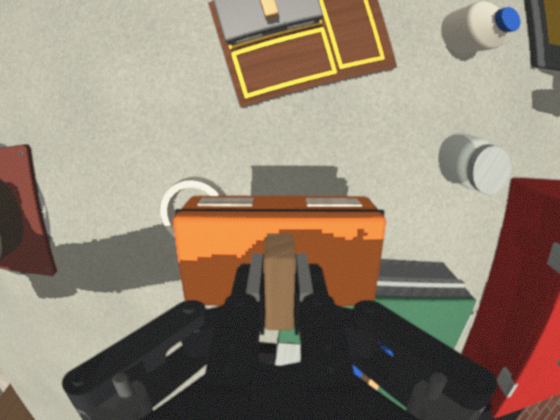

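Side outline centre at (0.5116, 0.1968), slab yaw 16.4°; cross spot then (0.5895, 0.2525). The box is centred in the hand. Hover over the side spot.

jog_arm:
  series:
    - [0.0,0.0,-0.02,0.0,0,0,-0.05]
    - [0.0,0.002,-0.05,0.01,0,0,-0.12]
    - [0.0,0.004,-0.085,0.03,0,0,-0.2]
    - [0.0,0.005,-0.11,0.06,0,0,-0.25]
    - [0.0,0.005,-0.127,0.09,0,0,-0.286]
    - [0.0,0.005,-0.127,0.12,0,0,-0.286]
    - [0.0,0.005,-0.127,0.137,0,0,-0.286]
    - [0.0,0.005,-0.127,0.142,0,0,-0.286]
    - [0.0,0.005,-0.127,0.142,0,0,-0.286]
    - [0.0,0.005,-0.127,0.142,0,0,-0.286]

```text
time_s: 6.18
ee_pos: [0.5122, 0.1972, 0.1265]
tool_rot: [0.99, 0.142, 0.001, -0.0]
force: [0.1, -0.4, -4.7]
width: 0.0129
```

```bash
python3 - <<'E'
from h import *
s=get_state();print(s['time_s'],s['ee_pos'],R.from_quat(s['tool_rot']).as_euler('ZYX',degrees=True),s['force'],s['width']); im,d,T=wgrab('w3')
im,d=grab('scene','c3');cv2.imwrite('pics/c3c.png',cv2.resize(im[160:290,280:420],None,fx=4,fy=4))
P=pts('scene',d)
hsv=cv2.cvtColor(im,cv2.COLOR_BGR2HSV);H,S,V=[hsv[...,i].astype(int) for i in range(3)]
m=(H>5)&(H<16)&(S>180)&(P[...,2]>.08)&(P[...,2]<.13)&(P[...,1]>.1)&(P[...,1]<.3)&(P[...,0]<.7)
rect('or',np.median(P[m],0),P[m])
E
```

```text
6.175 [0.51219296 0.19723205 0.12647229] [ 1.63738291e+01 -1.06251487e-01 -1.79985983e+02] [ 0.05033115 -0.41972007 -4.67244613] 0.012915372767984943
or [0.54610206 0.19793182 0.12001101] c [516.5 195.8] sz [108.6  53.4] ang 18.7
```

View pics/w3.png

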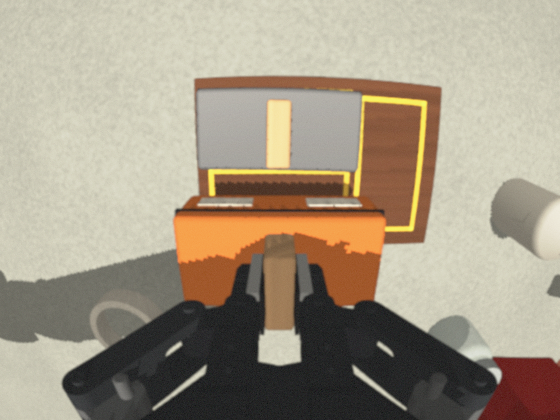

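View pics/c3c.png

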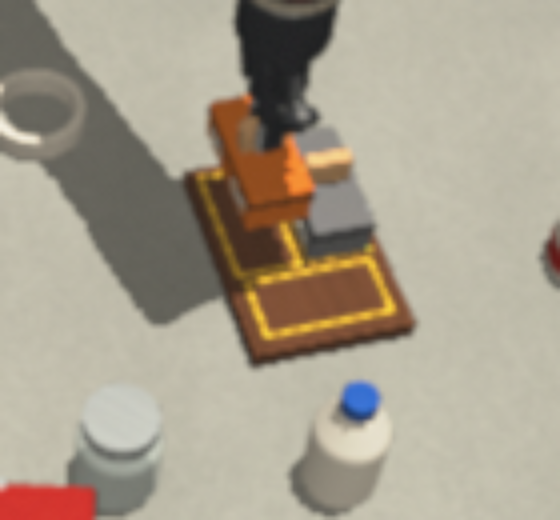

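The held box is aligned over the side outline (top edge of the outline visible at 210–350, row 172). I'll use this view for the grey box and cross outline.

```bash
python3 - <<'E'
from h import *
im=cv2.imread('pics/w3.png');d=np.load('pics/w3.npy');T=np.load('pics/w3_T.npy');P=wpts(T,d);z=P[...,2]
hsv=cv2.cvtColor(im,cv2.COLOR_BGR2HSV);H,S,V=[hsv[...,i].astype(int) for i in range(3)]
v,u=np.mgrid[0:420,0:560]
def go(nm,m,zz):
    nc,L,st,_=cv2.connectedComponentsWithStats(m.astype(np.uint8))
    for i in range(1,nc):
        if st[i,4]>100:
            k=L==i; q=wray(T,u[k],v[k],np.full(k.sum(),zz)); rect(nm+str(st[i]),np.round(np.median(z[k]),4),q)
go('yel',(H>20)&(H<34)&(S>120)&(abs(z-.018)<.01)&(v<300)&(u<470),.018)
go('grey',(S<60)&(abs(z-.058)<.008)&(v<300)&(u<470),.058)
go('greyblk',(S>60)&(abs(z-.086)<.006)&(v<300)&(u<470),.086)
E
```

```text
yel[ 354   95   73  137 1394] 0.0173 c [590.1 252. ] sz [ 58.7 113.8] ang 16.1
yel[208 169 142  26 711] 0.0173 c [507.1 214.1] sz [113.4  20.6] ang 16.4
grey[  196    88   166    84 11309] 0.057 c [493.7 257.6] sz [107.2  53.5] ang 15.4
greyblk[ 266   99   26   70 1642] 0.0848 c [494.3 257.5] sz [13.7 39.2] ang 15.8
greyblk[189 195 183   7 599] 0.0872 c [505.9 222. ] sz [110.    3.1] ang 15.9
```

All consistent (cross spot 0.590, 0.252; grey exactly in place). Lower slowly.

jog_arm:
  series:
    - [0.0,0,0,0.015,0,0,0]
    - [0.0,0,0,0.035,0,0,0]
    - [0.0,0,0,0.05,0,0,0]
    - [0.0,0,0,0.057,0,0,0]
    - [0.0,0,0,0.06,0,0,0]
    - [0.0,0,0,0.0615,0,0,0]
    - [0.0,0,0,0.0615,0,0,0]
    - [0.0,0,0,0.0615,0,0,0]

```text
time_s: 7.28
ee_pos: [0.5117, 0.1971, 0.0642]
tool_rot: [0.99, 0.142, 0.0, -0.0]
force: [0.5, -0.2, -3.8]
width: 0.0127
```

jog_arm:
  series:
    - [0.0,0,0,0.001,0,0,0]
    - [0.0,0,0,0.002,0,0,0]
    - [0.0,0,0,0.002,0,0,0]

```text
time_s: 7.65
ee_pos: [0.5117, 0.1971, 0.0628]
tool_rot: [0.99, 0.142, 0.0, -0.0]
force: [-3.4, -0.7, 5.3]
width: 0.0126
```

Contact (upward 5 N net). Release and rise.

jog_arm:
  series:
    - [0.04,0,0,0.0,0,0,0]
    - [0.04,0,0,0.0,0,0,0]
    - [0.04,0,0,-0.004,0,0,0]
    - [0.05,0,0,-0.03,0,0,0]
    - [0.06,0,0,-0.08,0,0,0]
    - [0.06,0,0.02,-0.14,0,0,0.05]
    - [0.06,0,0.06,-0.19,0,0,0.12]
    - [0.06,0,0.06,-0.2,0,0,0.12]
    - [0.06,0,0.06,-0.2,0,0,0.12]
    - [0.06,0,0.06,-0.2,0,0,0.12]

```text
time_s: 8.9
ee_pos: [0.5274, 0.1403, 0.2602]
tool_rot: [0.996, 0.084, -0.001, 0.0]
force: [-0.4, 0.1, -0.7]
width: 0.06
```

```bash
python3 - <<'E'
from h import *
s=get_state();print(s['time_s'],s['ee_pos'],R.from_quat(s['tool_rot']).as_euler('ZYX',degrees=True),s['force'],s['width']); im,d,T=wgrab('w4')
P=wpts(T,d);z=P[...,2]
hsv=cv2.cvtColor(im,cv2.COLOR_BGR2HSV);H,S,V=[hsv[...,i].astype(int) for i in range(3)]
v,u=np.mgrid[0:420,0:560]
m=(H>3)&(H<18)&(S>180)&(abs(z-.058)<.007)&(P[...,1]<.3)&(P[...,0]<.6)
q=wray(T,u[m],v[m],np.full(m.sum(),.058)); rect('or',np.median(z[m]),q)
m=(S<60)&(abs(z-.058)<.007)&(P[...,1]<.32)&(P[...,0]<.57)&(P[...,0]>.42)&(P[...,1]>.15)
q=wray(T,u[m],v[m],np.full(m.sum(),.058)); rect('grey',np.median(z[m]),q)
E
```

```text
8.9 [0.52741007 0.14033786 0.26017164] [ 9.61925862e+00  1.43147181e-01 -1.79996207e+02] [-0.41333903  0.05815165 -0.70079218] 0.06000968796847791
or 0.056382009523353205 c [511.9 196.2] sz [108.5  54.2] ang 16.5
grey 0.057014565134650474 c [494.3 256.6] sz [108.6  54.7] ang 15.1
```

View pics/w4.png

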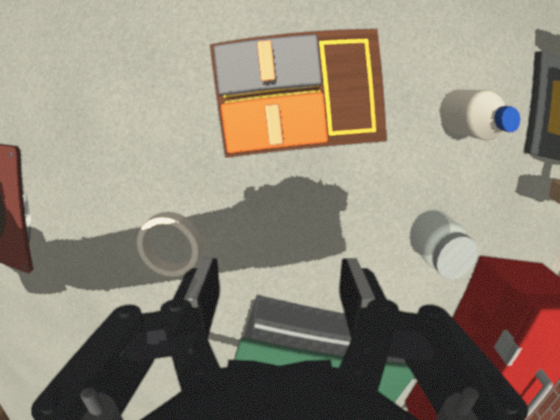

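Orange is at (0.5119, 0.1962), 16.5°: within 1 mm. Now the blue box.

jog_arm:
  series:
    - [0.06,0.01,0.05,0.0,0,0,0.04]
    - [0.06,0.02,0.11,0.0,0,0,0.1]
    - [0.06,0.028,0.17,0.0,0,0,0.15]
    - [0.06,0.0347,0.23,0.0,0,0,0.2]
    - [0.06,0.0347,0.275,0.01,0,0,0.2]
    - [0.06,0.0347,0.2887,0.03,0,0,0.2]
    - [0.06,0.0347,0.2887,0.06,0,0,0.2]
    - [0.06,0.0347,0.2887,0.09,0,0,0.2]
    - [0.06,0.0347,0.2887,0.104,0,0,0.2]
    - [0.06,0.0347,0.2887,0.104,0,0,0.2]
    - [0.06,0.0347,0.2887,0.104,0,0,0.2]

```text
time_s: 10.32
ee_pos: [0.611, -0.1393, 0.1589]
tool_rot: [1.0, -0.017, 0.001, 0.0]
force: [0.0, -0.3, -0.1]
width: 0.0598
```

```bash
python3 - <<'E'
from h import *
s=get_state();print(s['time_s'],s['ee_pos'],R.from_quat(s['tool_rot']).as_euler('ZYX',degrees=True),s['force'],s['width'],s['q']); wgrab('w5')
E
```

```text
10.325 [ 0.61095078 -0.1392581   0.15888575] [-1.91465753e+00 -7.96666067e-02  1.79995362e+02] [ 0.0358896  -0.25891025 -0.13376865] 0.05977797742947804 [ 0.08132161  0.33036828  0.08929899  1.62204293 -0.03128801  1.18918428
  0.14401323]
```

View pics/w5.png

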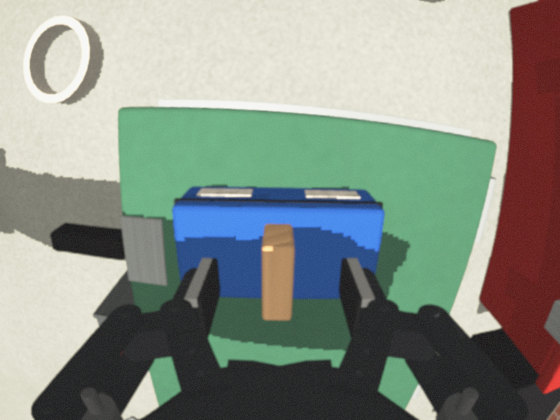

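Block is centred between the fingers. Close and lift.

jog_arm:
  series:
    - [0.0,0,0,0.001,0,0,0]
    - [0.0,0,0,0.001,0,0,0]
    - [0.0,0,0,0.001,0,0,0]
    - [0.0,0,0,0.001,0,0,0]
    - [0.0,0,0,-0.01,0,0,0]
    - [0.0,0,0,-0.03,0,0,0]
    - [0.0,0,0,-0.06,0,0,0]
    - [0.0,0,0,-0.09,0,0,0]
    - [0.0,0,0,-0.11,0,0,0]
    - [0.0,0,0,-0.11,0,0,0]
  squeeze: 60

```text
time_s: 11.62
ee_pos: [0.611, -0.1397, 0.2695]
tool_rot: [1.0, -0.017, 0.001, 0.0]
force: [0.6, 0.5, -2.9]
width: 0.0128
```

jog_arm:
  series:
    - [0.0,0,-0.015,0,0,0,0.05]
    - [0.0,-0.003,-0.05,0,0,0,0.15]
    - [0.0,-0.006,-0.095,0,0,0,0.28]
    - [0.0,-0.01,-0.145,0,0,0,0.42]
    - [0.0,-0.015,-0.195,0,0,0,0.56]
    - [0.0,-0.02,-0.245,0,0,0,0.7]
    - [0.0,-0.024,-0.29,0,0,0,0.84]
    - [0.0,-0.028,-0.33,0,0,0,0.98]
    - [0.0,-0.032,-0.36,0,0,0,1.1]
    - [0.0,-0.034,-0.38,0,0,0,1.2]
    - [0.0,-0.034,-0.391,0,0,0,1.25]
    - [0.0,-0.034,-0.391,0,0,0,1.25]

```text
time_s: 13.12
ee_pos: [0.5888, 0.2533, 0.2662]
tool_rot: [0.802, -0.598, -0.001, 0.001]
force: [-0.6, -0.6, -2.2]
width: 0.013
```

jog_arm:
  series:
    - [0.0,0,0,0.02,0,0,0]
    - [0.0,0,0,0.06,0,0,0]
    - [0.0,0,0,0.1,0,0,0]
    - [0.0,0,0,0.13,0,0,0]
    - [0.0,0,0,0.15,0,0,0]
    - [0.0,0,0,0.155,0,0,0]
    - [0.0,0,0,0.155,0,0,0]

```text
time_s: 14.0
ee_pos: [0.5901, 0.2523, 0.1135]
tool_rot: [0.801, -0.599, 0.0, -0.0]
force: [0.2, -0.0, -3.4]
width: 0.0128
```

```bash
python3 - <<'E'
from h import *
s=get_state();print(s['time_s'],s['ee_pos'],R.from_quat(s['tool_rot']).as_euler('ZYX',degrees=True),s['force'],s['width'],s['q']); im,d,T=wgrab('w6')
im,d=grab('scene','c6');cv2.imwrite('pics/c6c.png',cv2.resize(im[160:290,280:420],None,fx=4,fy=4))
E
```

```text
14.0 [0.59008212 0.25229562 0.1134525 ] [-7.35694980e+01  4.03625031e-03 -1.79957471e+02] [ 0.21693753 -0.00668685 -3.44905013] 0.012804953114681194 [-0.47942595  0.39842415  0.00768327  1.62467132 -0.00323993  1.11776728
 -1.75495855]
```

View pics/c6c.png

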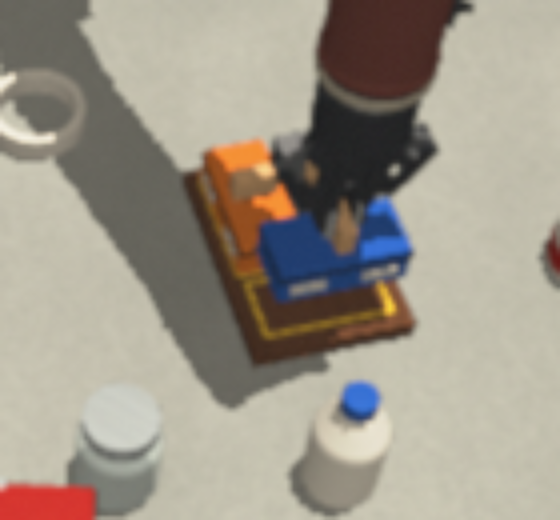

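View pics/w6.png

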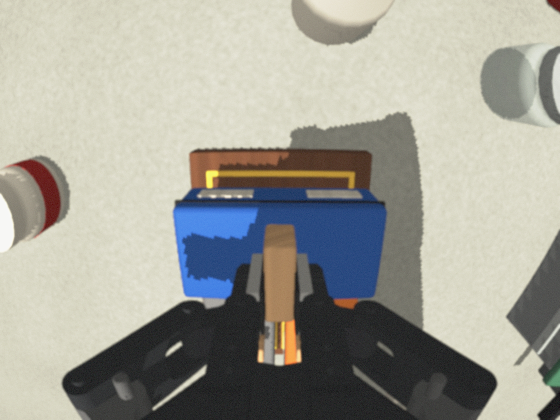

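Blue is lined up over the cross outline, visible at (210–355, 175). Lower.

jog_arm:
  series:
    - [0.0,0,0,0.015,0,0,0]
    - [0.0,0,0,0.03,0,0,0]
    - [0.0,0,0,0.042,0,0,0]
    - [0.0,0,0,0.047,0,0,0]
    - [0.0,0,0,0.049,0,0,0]
    - [0.0,0,0,0.0505,0,0,0]
    - [0.0,0,0,0.0505,0,0,0]

```text
time_s: 14.98
ee_pos: [0.5898, 0.2524, 0.0634]
tool_rot: [0.801, -0.599, 0.0, -0.0]
force: [-4.5, -1.3, 6.1]
width: 0.0129
```

Contact. Release, rise, and back up towards a view.

jog_arm:
  series:
    - [0.04,0,0,0.0,0,0,0]
    - [0.04,0,0,0.0,0,0,0]
    - [0.04,0,0,-0.004,0,0,0]
    - [0.05,0,0,-0.03,0,0,0]
    - [0.06,0,0,-0.08,0,0,0]
    - [0.06,0,0.02,-0.14,0,0,0]
    - [0.06,0.02,0.06,-0.19,0,0,-0.15]
    - [0.06,0.04,0.08,-0.2,0,0,-0.3]
    - [0.06,0.06,0.08,-0.2,0,0,-0.45]
    - [0.06,0.06,0.08,-0.2,0,0,-0.45]
    - [0.06,0.06,0.08,-0.2,0,0,-0.45]

```text
time_s: 16.35
ee_pos: [0.5297, 0.1731, 0.2621]
tool_rot: [0.914, -0.406, -0.0, -0.0]
force: [0.6, 0.7, -0.9]
width: 0.0599
```

```bash
cat > chk.py <<'E'
from h import *
import sys
n=sys.argv[1]
s=get_state();print(s['time_s'],s['ee_pos'],R.from_quat(s['tool_rot']).as_euler('ZYX',degrees=True),s['force'],s['width'],s['q']); im,d,T=wgrab(n)
P=wpts(T,d);z=P[...,2]
hsv=cv2.cvtColor(im,cv2.COLOR_BGR2HSV);H,S,V=[hsv[...,i].astype(int) for i in range(3)]
v,u=np.mgrid[0:420,0:560]
reg=(abs(z-.058)<.007)&(P[...,1]<.35)&(P[...,0]<.7)&(P[...,0]>.4)&(P[...,1]>.12)
for nm,c in [('or',(H>3)&(H<18)&(S>180)),('bl',(H>105)&(H<125)&(S>120)),('gr',S<60)]:
    m=reg&c
    if m.sum()>50: q=wray(T,u[m],v[m],np.full(m.sum(),.058)); rect(nm,np.median(z[m]),q)
E
python3 chk.py w7
```

```text
16.35 [0.52965426 0.1731324  0.26207087] [-4.79502158e+01  3.55581123e-02  1.79988848e+02] [ 0.59760869  0.72409702 -0.93489857] 0.059859690091221884 [-3.91546184e-01  1.32215890e-01 -4.31812129e-03  1.64836834e+00
  4.94239806e-05  1.36139911e+00 -1.23272609e+00]
or 0.05664374049351556 c [514.  196.8] sz [106.7  54.9] ang 16.1
bl 0.05700347078836432 c [593.2 253.2] sz [ 53.3 107.9] ang 16.6
gr 0.05709104582075869 c [524.2 252. ] sz [ 91.4 178.1] ang 81.0
```

View pics/w7.png

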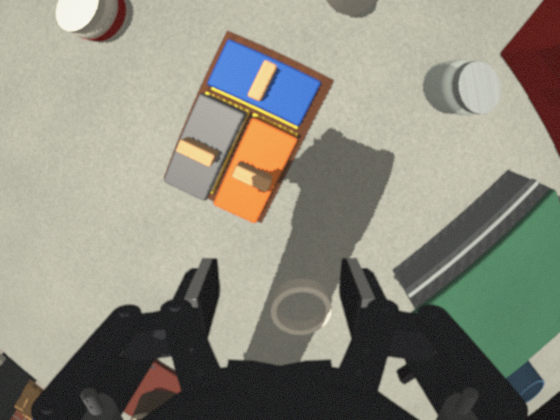

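All three boxes true in their outlines (blue 0.593, 0.253; within ~3 mm). Now locate the pull accurately from the close view w5 (bar at 52–125, 225–258).

```bash
python3 - <<'E'
from h import *
v,u=np.mgrid[0:420,0:560]
for n in ['w5','w1']:
    im=cv2.imread('pics/%s.png'%n);d=np.load('pics/%s.npy'%n);T=np.load('pics/%s_T.npy'%n);P=wpts(T,d);z=P[...,2]
    hsv=cv2.cvtColor(im,cv2.COLOR_BGR2HSV);H,S,V=[hsv[...,i].astype(int) for i in range(3)]
    m=(z>.09)&(z<.124)&(V<75)&(S<140)&(P[...,0]<.52)&(P[...,1]<-.1)&(P[...,1]>-.2)&(P[...,0]>.42)
    print(n,m.sum()); 
    t=m&(abs(z-.117)<.005)
    if t.sum()>20: rect('top',t.sum(),wray(T,u[t],v[t],np.full(t.sum(),.118))); rect(' all depth',m.sum(),P[m]); rect('top depth',np.median(z[t]),P[t])
    g=(H>60)&(H<95)&(S>60)&(abs(z-.112)<.007)&(P[...,0]<.8)
    q=P[g]; r=rect('green',0,q); 
    # front edge fit: for bins along chest y take min x
    a=np.deg2rad(-6.2); ex=np.array([np.cos(a),np.sin(a)]);ey=np.array([-np.sin(a),np.cos(a)])
    X=q[:,:2]@ex;Y=q[:,:2]@ey; 
    E=[]
    for y0 in np.arange(Y.min()+.01,Y.max()-.01,.01):
        k=abs(Y-y0)<.004
        if k.sum()>5: E.append((y0,X[k].min(),X[k].max()))
    E=np.array(E); print(np.round(E,4).tolist())
# raw bar crop
im=cv2.imread('pics/w5.png'); cv2.imwrite('pics/w5c.png',cv2.resize(im[200:340,20:220],None,fx=4,fy=4))
E
```

```text
w5 1951
top 1413 c [ 472.2 -143. ] sz [16.9 64.8] ang 84.1
 all depth 1951 c [ 470.9 -144.7] sz [15.7 64.7] ang 84.2
top depth 0.11699074104324478 c [ 470.9 -144.9] sz [15.2 64.7] ang 84.2
green 0 c [ 599.4 -201.3] sz [275.2 300.1] ang 83.9
[[-0.2632, 0.5173, 0.7651], [-0.2532, 0.5168, 0.7659], [-0.2432, 0.5166, 0.7659], [-0.2332, 0.5171, 0.7657], [-0.2232, 0.5158, 0.7664], [-0.2132, 0.5174, 0.7612], [-0.2032, 0.5231, 0.7536], [-0.1932, 0.5366, 0.7458], [-0.1832, 0.5777, 0.7372], [-0.1732, 0.5737, 0.6845], [-0.1632, 0.5743, 0.6852], [-0.1532, 0.5213, 0.6835], [-0.1432, 0.5155, 0.6797], [-0.1332, 0.5158, 0.7661], [-0.1232, 0.5151, 0.7658], [-0.1132, 0.5457, 0.7662], [-0.1032, 0.5461, 0.7659], [-0.0932, 0.4675, 0.7662], [-0.0832, 0.4805, 0.7665], [-0.0732, 0.543, 0.7661], [-0.0632, 0.5157, 0.766], [-0.0532, 0.5153, 0.7662], [-0.0432, 0.5159, 0.7662], [-0.0332, 0.5162, 0.7664], [-0.0232, 0.516, 0.7663], [-0.0132, 0.5162, 0.7667]]
w1 601
top 577 c [ 470.7 -147.5] sz [14.8 62.2] ang 82.4
 all depth 601 c [ 470.2 -147.4] sz [14.5 61.4] ang 83.7
top depth 0.11697781967115206 c [ 470.2 -147.2] sz [14.4 61.5] ang 82.9
green 0 c [ 621.3 -209.8] sz [276.2 252.2] ang 83.6
[[-0.2697, 0.5176, 0.7659], [-0.2597, 0.5173, 0.7654], [-0.2497, 0.517, 0.7658], [-0.2397, 0.5167, 0.7658], [-0.2297, 0.515, 0.7658], [-0.2197, 0.5146, 0.7657], [-0.2097, 0.5152, 0.7662], [-0.1997, 0.5148, 0.7659], [-0.1897, 0.5148, 0.766], [-0.1797, 0.5141, 0.7658], [-0.1697, 0.5155, 0.7656], [-0.1597, 0.5161, 0.7656], [-0.1497, 0.5157, 0.7654], [-0.1397, 0.5163, 0.7658], [-0.1297, 0.5162, 0.7662], [-0.1197, 0.5159, 0.7658], [-0.1097, 0.546, 0.7657], [-0.0997, 0.5459, 0.7651], [-0.0897, 0.5459, 0.7657], [-0.0797, 0.5455, 0.7666], [-0.0697, 0.5165, 0.7655], [-0.0597, 0.5162, 0.7658], [-0.0497, 0.5159, 0.765], [-0.0397, 0.5154, 0.7654], [-0.0297, 0.6745, 0.7658], [-0.0197, 0.6861, 0.766]]
```

View pics/w5c.png

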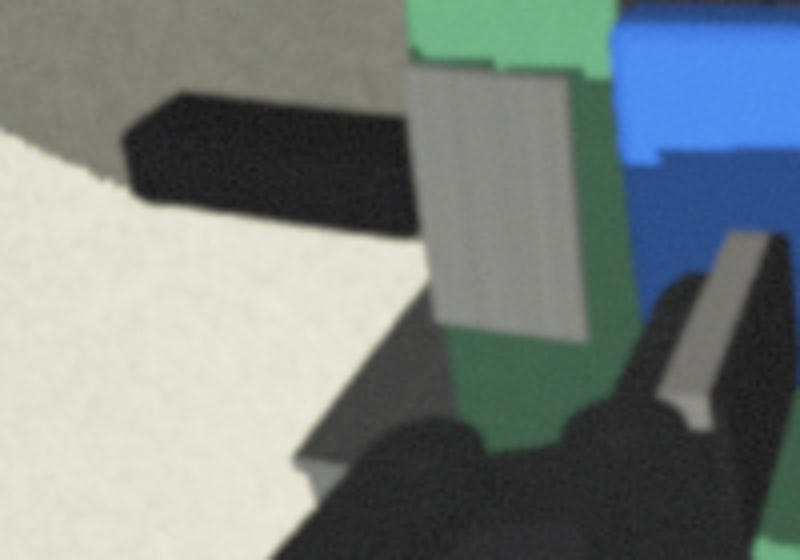

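Pull grip point ≈ (0.4645, -0.1452), chest yaw -6.2°, button consistent at (0.452, -0.259). Go above the pull with jaws across it.

jog_arm:
  series:
    - [0.05,0.03,0.04,0,0,0,0.1]
    - [0.05,0.06,0.08,0,0,0,0.2]
    - [0.05,0.09,0.12,0,0,0,0.32]
    - [0.05,0.12,0.16,0,0,0,0.45]
    - [0.05,0.15,0.2,0,0,0,0.58]
    - [0.05,0.175,0.24,0.02,0,0,0.7]
    - [0.05,0.193,0.261,0.05,0,0,0.8]
    - [0.05,0.193,0.261,0.09,0,0,0.842]
    - [0.05,0.193,0.261,0.1,0,0,0.842]
    - [0.05,0.193,0.261,0.1,0,0,0.842]
    - [0.05,0.193,0.261,0.1,0,0,0.842]

```text
time_s: 17.77
ee_pos: [0.4674, -0.1458, 0.1638]
tool_rot: [-0.669, 0.743, -0.001, 0.001]
force: [-0.1, -0.1, 0.3]
width: 0.0498
```

```bash
python3 - <<'E'
from h import *
s=get_state();print(s['time_s'],s['ee_pos'],R.from_quat(s['tool_rot']).as_euler('ZYX',degrees=True),s['force'],s['width'],s['q']); im,d,T=wgrab('w8')
P=wpts(T,d);z=P[...,2];hsv=cv2.cvtColor(im,cv2.COLOR_BGR2HSV);H,S,V=[hsv[...,i].astype(int) for i in range(3)]
v,u=np.mgrid[0:420,0:560]
m=(((H<8)|(H>170))&(S>120)&(abs(z-.102)<.012)&(P[...,0]<.55))
if m.sum()>20: rect('red',m.sum(),wray(T,u[m],v[m],np.full(m.sum(),.102)))
t=(abs(z-.117)<.004)&(V<75)&(S<140)&(P[...,0]<.52)&(P[...,0]>.42)&(P[...,1]<-.1)&(P[...,1]>-.2)
if t.sum()>20: rect('bar',t.sum(),wray(T,u[t],v[t],np.full(t.sum(),.118)))
E
```

```text
17.775 [ 0.46738028 -0.14575082  0.16376121] [-9.59582236e+01 -3.44312898e-03 -1.79886310e+02] [-0.13347949 -0.12099495  0.25955427] 0.04982196423127134 [-0.07267654  0.0485337   0.29439111  1.94856933 -0.01564982  1.14464277
 -1.44695771]
red 995 c [ 453.6 -257.1] sz [31.  27.1] ang 41.9
bar 2151 c [ 471.  -146.4] sz [14.6 63.5] ang 83.9
```

View pics/w8.png

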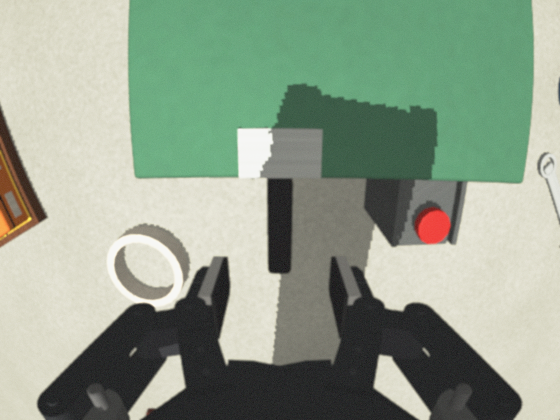

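Bar is centred between the open fingers at (280,225); button at (433,226). Descend and grip.

jog_arm:
  series:
    - [0.05,0,0,0.03,0,0,0]
    - [0.05,0,0,0.055,0,0,0]
    - [0.05,0,0,0.07,0,0,0]
    - [0.05,0,0,0.076,0,0,0]
    - [0.05,0,0,0.076,0,0,0]
    - [0.0,0,0,0.076,0,0,0]
    - [0.0,0,0,0.076,0,0,0]
    - [0.0,0,0,0.076,0,0,0]
    - [0.0,0,0,0.076,0,0,0]
  squeeze: 60

```text
time_s: 18.95
ee_pos: [0.4668, -0.1458, 0.0871]
tool_rot: [-0.669, 0.743, -0.0, 0.001]
force: [-1.5, 2.2, 7.1]
width: 0.0153
```

jog_arm:
  series:
    - [0.0,0,0,-0.003,0,0,0]
    - [0.0,0,0,-0.006,0,0,0]
    - [0.0,0,0,-0.008,0,0,0]
    - [0.0,0,0,-0.008,0,0,0]
    - [0.0,0,0,-0.008,0,0,0]

```text
time_s: 19.58
ee_pos: [0.4669, -0.1458, 0.0943]
tool_rot: [-0.669, 0.743, -0.0, 0.0]
force: [6.8, 1.8, -7.3]
width: 0.0156
```

jog_arm:
  series:
    - [0.0,0,0,-0.002,0,0,0]
    - [0.0,0,0,-0.003,0,0,0]
    - [0.0,0,0,-0.004,0,0,0]
    - [0.0,0,0,-0.004,0,0,0]

```text
time_s: 20.08
ee_pos: [0.4672, -0.1458, 0.0984]
tool_rot: [-0.669, 0.743, -0.001, 0.001]
force: [6.7, 1.4, -6.4]
width: 0.0151
```

jog_arm:
  series:
    - [0.0,0,0,-0.001,0,0,0]
    - [0.0,0,0,-0.002,0,0,0]
    - [0.0,0,0,-0.003,0,0,0]
    - [0.0,0,0,-0.003,0,0,0]

```text
time_s: 20.58
ee_pos: [0.4673, -0.1459, 0.1015]
tool_rot: [-0.669, 0.743, -0.001, 0.001]
force: [8.7, 0.7, -7.1]
width: 0.0151
```

jog_arm:
  series:
    - [0.0,0,0,-0.002,0,0,0]
    - [0.0,0,0,-0.004,0,0,0]
    - [0.0,0,0,-0.006,0,0,0]
    - [0.0,0,0,-0.006,0,0,0]

```text
time_s: 21.08
ee_pos: [0.4678, -0.1459, 0.1077]
tool_rot: [-0.669, 0.743, -0.001, 0.001]
force: [9.2, 1.2, -6.9]
width: 0.0155
```

```bash
python3 - <<'E'
from h import *
im,d,T=wgrab('w9');P=wpts(T,d);z=P[...,2]
hsv=cv2.cvtColor(im,cv2.COLOR_BGR2HSV);H,S,V=[hsv[...,i].astype(int) for i in range(3)]
g=(H>60)&(H<95)&(S>60)&(z>.09)&(P[...,0]>.5)&(P[...,0]<.78)
a=np.deg2rad(-6.2);X=P[g][:,:2]@np.array([np.cos(a),np.sin(a)]);Z=P[g][:,2]
p=np.polyfit(X,Z,1); r=abs(Z-np.polyval(p,X)); k=r<.004; print('slope',np.polyfit(X[k],Z[k],1),k.mean())
E
```

```text
slope [-0.07203823  0.1661539 ] 0.9958064448321526
```

View pics/w9.png

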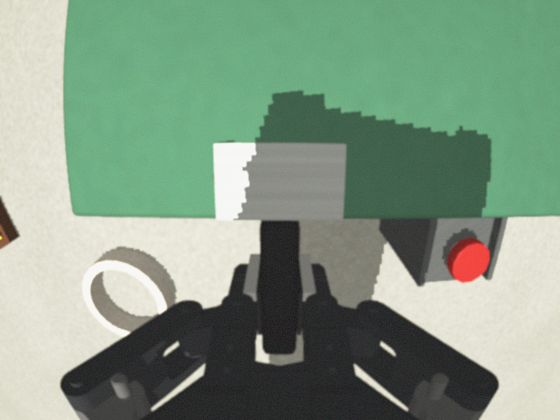

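The lid rises freely (slope 0.072 rad, past the 0.037 catch stop, steady ~7 N), so the catch isn't holding and the button can be left alone. I'll compute the arc, tilting the tool by half the lid angle.

```bash
cat > arc.py <<'E'
import numpy as np,sys
t0=float(sys.argv[1]);phi0=float(sys.argv[2]);ths=[float(x) for x in sys.argv[3:]]
def G(t): return np.array([-.289*np.cos(t)+.006*np.sin(t), .289*np.sin(t)+.006*np.cos(t)])
def tz(p): return np.array([-np.sin(p),-np.cos(p)])   # tool z in (X,Z)
def ty(p): return np.array([-np.cos(p),np.sin(p)])    # tool y
for t in ths:
    phi=phi0+(t-t0)*.5
    d=G(t)-G(t0)+.019*(tz(phi)-tz(phi0))
    print(t,np.round([d@ty(phi0),d@tz(phi0),-(phi-phi0)],4))
E
python3 arc.py .07 0 .09 .12 .16 .20 .24 .28 .32 .36 .39 .40
```

```text
0.09 [-0.0004 -0.0058 -0.01  ]
0.12 [-0.0012 -0.0144 -0.025 ]
0.16 [-0.0027 -0.0258 -0.045 ]
0.2 [-0.0046 -0.0371 -0.065 ]
0.24 [-0.007  -0.0484 -0.085 ]
0.28 [-0.0098 -0.0595 -0.105 ]
0.32 [-0.0131 -0.0706 -0.125 ]
0.36 [-0.0168 -0.0814 -0.145 ]
0.39 [-0.0198 -0.0895 -0.16  ]
0.4 [-0.0209 -0.0921 -0.165 ]
```

jog_arm:
  series:
    - [0.0,0,-0.0004,-0.006,-0.01,0,0]
    - [0.0,0,-0.0012,-0.0144,-0.025,0,0]
    - [0.0,0,-0.0027,-0.0258,-0.045,0,0]
    - [0.0,0,-0.0046,-0.0371,-0.065,0,0]
    - [0.0,0,-0.007,-0.0484,-0.085,0,0]
    - [0.0,0,-0.0098,-0.0595,-0.105,0,0]
    - [0.0,0,-0.0131,-0.0706,-0.125,0,0]
    - [0.0,0,-0.0168,-0.0814,-0.145,0,0]
    - [0.0,0,-0.0198,-0.0895,-0.16,0,0]
    - [0.0,0,-0.0209,-0.0921,-0.165,0,0]
    - [0.0,0,-0.0209,-0.0921,-0.165,0,0]
  squeeze: 50

```text
time_s: 22.5
ee_pos: [0.4874, -0.148, 0.1987]
tool_rot: [-0.667, 0.741, 0.061, -0.055]
force: [6.1, 1.2, -8.3]
width: 0.015
```

```bash
cat > lid.py <<'E'
from h import *
import sys
s=get_state();print(s['time_s'],s['ee_pos'],s['force'],s['width'],s['q'])
im,d,T=wgrab(sys.argv[1]);P=wpts(T,d);z=P[...,2]
print('tool z',T[:3,2])
hsv=cv2.cvtColor(im,cv2.COLOR_BGR2HSV);H,S,V=[hsv[...,i].astype(int) for i in range(3)]
g=(H>60)&(H<95)&(S>60)&(z>.09)&(P[...,0]>.5)&(P[...,0]<.8)
a=np.deg2rad(-6.2);X=P[g][:,:2]@np.array([np.cos(a),np.sin(a)]);Z=P[g][:,2]
k=np.ones(len(X),bool)
for _ in range(4): p=np.polyfit(X[k],Z[k],1); k=abs(Z-np.polyval(p,X))<.005
print('lid angle',-np.arctan(p[0]),k.mean())
G=T[:3,3]-.019*T[:3,2]; gx=G[:2]@[np.cos(a),np.sin(a)]; print('grasp X,Z',gx,G[2],'angle from hinge',np.arctan2(G[2]-.1,.7695-gx)-.02)
E
python3 lid.py w10
```

```text
22.5 [ 0.48742774 -0.14803661  0.19872268] [ 6.11479391  1.16135032 -8.26217037] 0.015034667923072568 [-0.07110024  0.19092134  0.30549397  1.73333546 -0.03650647  1.39009316
 -1.43228277]
tool z [-0.16353358  0.01717288 -0.98638829]
lid angle 0.39535156362761537 0.9957430129887097
grasp X,Z 0.5036888198254148 0.21746406004648844 angle from hinge 0.3961041902993439
```

View pics/w10.png

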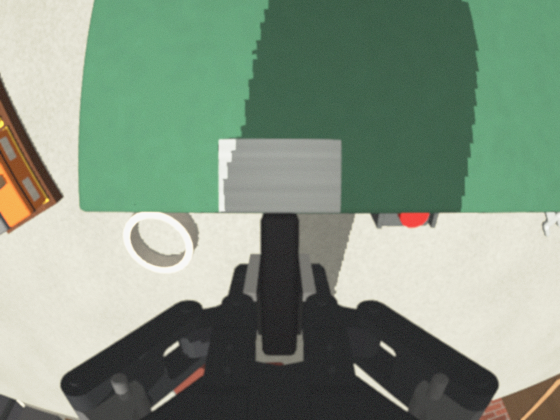

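Lid at 0.395 rad, bar still well gripped. Continue to about 0.79.

```bash
python3 arc.py .396 .165 .41 .44 .48 .52 .56 .60 .64 .68 .72 .76 .785
```

```text
0.41 [-0.0009 -0.0039 -0.007 ]
0.44 [-0.003  -0.0122 -0.022 ]
0.48 [-0.0062 -0.0233 -0.042 ]
0.52 [-0.0099 -0.0341 -0.062 ]
0.56 [-0.014  -0.0448 -0.082 ]
0.6 [-0.0185 -0.0553 -0.102 ]
0.64 [-0.0234 -0.0656 -0.122 ]
0.68 [-0.0287 -0.0757 -0.142 ]
0.72 [-0.0344 -0.0856 -0.162 ]
0.76 [-0.0405 -0.0953 -0.182 ]
0.785 [-0.0446 -0.1012 -0.1945]
```

jog_arm:
  series:
    - [0.0,0,-0.0009,-0.004,-0.007,0,0]
    - [0.0,0,-0.003,-0.0122,-0.022,0,0]
    - [0.0,0,-0.0062,-0.0233,-0.042,0,0]
    - [0.0,0,-0.0099,-0.0341,-0.062,0,0]
    - [0.0,0,-0.014,-0.0448,-0.082,0,0]
    - [0.0,0,-0.0185,-0.0553,-0.102,0,0]
    - [0.0,0,-0.0234,-0.0656,-0.122,0,0]
    - [0.0,0,-0.0287,-0.0757,-0.142,0,0]
    - [0.0,0,-0.0344,-0.0856,-0.162,0,0]
    - [0.0,0,-0.0405,-0.0953,-0.182,0,0]
    - [0.0,0,-0.0446,-0.1012,-0.194,0,0]
    - [0.0,0,-0.0446,-0.1012,-0.194,0,0]

```text
time_s: 24.05
ee_pos: [0.5472, -0.1546, 0.2912]
tool_rot: [-0.658, 0.731, 0.133, -0.12]
force: [0.4, 1.6, -8.5]
width: 0.0151
```

jog_arm:
  series:
    - [0.0,0,0,0,0,0,0]
    - [0.0,0,0,0,0,0,0]
    - [0.0,0,0,0,0,0,0]
    - [0.0,0,0,0,0,0,0]

```text
time_s: 24.55
ee_pos: [0.5477, -0.1546, 0.2916]
tool_rot: [-0.658, 0.731, 0.132, -0.119]
force: [5.2, -0.0, -12.8]
width: 0.015
```

```bash
python3 lid.py w11; python3 - <<'E'
from h import *
for n in ['scene','side']:
    im,d=grab(n,n+'11'); P=pts(n,d)
    c=im[130:300,130:430] if n=='scene' else im[130:310,180:420]; cv2.imwrite('pics/%s11c.png'%n,cv2.resize(c,None,fx=2.6,fy=2.6))
    hsv=cv2.cvtColor(im,cv2.COLOR_BGR2HSV);H,S,V=[hsv[...,i].astype(int) for i in range(3)]
    reg=(abs(P[...,2]-.058)<.007)&(P[...,1]<.35)&(P[...,0]<.7)&(P[...,0]>.4)&(P[...,1]>.12)
    for nm,cc in [('or',(H>3)&(H<18)&(S>180)),('bl',(H>105)&(H<125)&(S>120)),('gr',S<60)]:
        m=reg&cc
        if m.sum()>30: rect(n+nm,np.median(P[m][:,2]),P[m])
s=get_state(); print(s['time_s'],s['force'],s['ee_pos'],abs(s['qd']).max())
E
```

```text
24.55 [ 0.54765954 -0.15460356  0.29158604] [  5.21751787  -0.03993424 -12.83184943] 0.015003366195957872 [-0.04283945  0.42200862  0.32241149  1.29484572 -0.07228787  1.79851248
 -1.40317491]
tool z [-0.34855212  0.03678382 -0.93656733]
lid angle 0.7810537036996665 0.9957804936937351
grasp X,Z 0.5678125833438358 0.30938082160914 angle from hinge 0.7841116181382511
sceneor 0.05792800766472683 c [515.1 197. ] sz [107.5  54.3] ang 15.8
scenebl 0.05763669667101512 c [595.6 253.3] sz [ 58.  108.1] ang 16.5
scenegr 0.057586190822121686 c [526.4 261.7] sz [177.5  65.7] ang 14.2
sideor 0.055159747550890925 c [509.  189.5] sz [110.9  59. ] ang 15.8
sidebl 0.054821359289274785 c [591.6 245.7] sz [ 55.3 107.5] ang 16.7
sidegr 0.05509710511049526 c [523.5 259.8] sz [174.4  63.3] ang 11.4
24.7 [  5.27946903   1.15293353 -13.08595013] [ 0.5476256  -0.15460273  0.29156398] 0.0015557405642765965
```

View pics/scene11c.png

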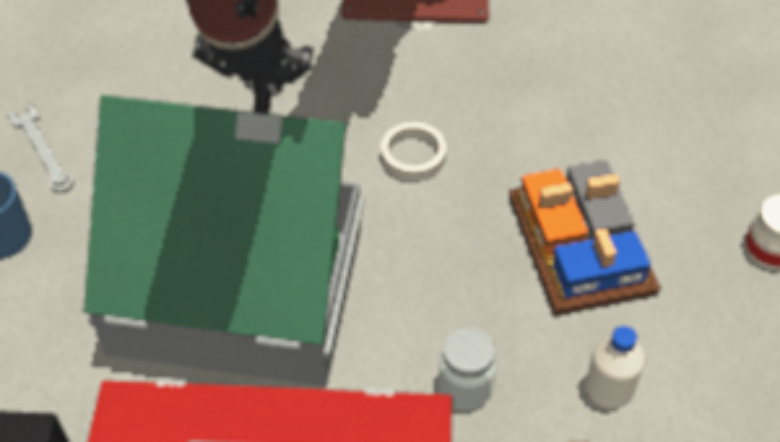

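View pics/side11c.png

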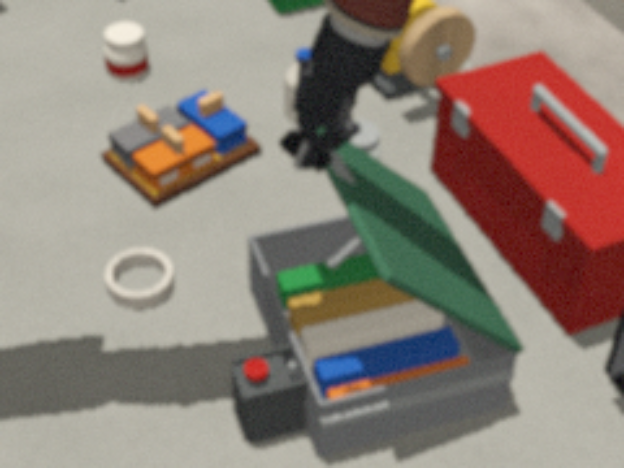

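The lid stands at 0.78 rad, still and gripped. The boxes are in their outlines, the bystanders are unmoved and the button is still up. Handing in.

```bash
python3 -c "
from bench import job
print(job.sign_off())"
```

```text
the job is handed in; nothing more can be done
None
```

The chest is open: both boxes are in their outlines on the slab, and the gripper is holding the lid at about 45°. I signed off at about 24.7 s of the 72 s allowed; sign-off gives no verdict.

- **Boxes:** Orange is in the outline beside the grey box and blue is in the crosswise outline, both let go. By the wrist camera, orange was about 1 mm off centre after placing and blue about 3 mm, both within about half a degree. Grey has not moved.
- **Lid trial:** I lifted the lid by its pull before touching the button. It passed the 0.037 rad catch stop to 0.072 rad at a steady 7 N or so, so the catch was not holding and I never pushed the red button.
- **Final hold:** The lid is at 0.78 rad by both the camera and the gripper position, and the arm is still. About 13 N hangs on the tool with the pull gripped at 15 mm. In the last pictures the other things look undisturbed.

In the last check the two fixed cameras disagreed with each other by 4 to 8 mm on the box positions, and the side camera put each box about 7 mm from its spot. I took that as calibration error and relied on the wrist camera; even the worst of these readings is inside the 15 mm limit.

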